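# Snap an interface board onto barbed standoffs and pull-test it

### The arm

A 7-joint arm with a two-finger parallel gripper is mounted at the origin on the work surface. World frame = base frame: x ahead of the robot, y to its left, z up, the work surface at z = 0. Lengths are in mm, angles in rad, forces in N, time in s.
With the tool pointing down it reaches from about 400 to 875 mm from the base axis. Payload 19.3 kg.
Tool frame: the origin (TCP) lies at the very end of the fingers, on their centre line; the grasp point (between the pads) lies 19 mm behind it (grip_point_offset is the z of the grasp point in the tool frame, in mm); z points along the fingers, x is the direction in which the jaws open and shut, and the axes are right-handed (so a half turn about z gives the same grasp; the last joint's range is limited). The gripper opens to 85 mm and grips with 20 to 120 N. Pads are 22 mm wide; open, the fingers measure 114 mm over their backs; the gripper's body (76 mm by 85 mm) begins 54 mm behind the grasp point. The pads swing forward as they close: fully open they stand 13 mm farther back than shut.
Start: joints at [1.111, 0.521, -0.036, 1.599, 0.021, 1.021, -0.113], TCP at [237.474, -578.118, 231.291] pointing down, gripper open.
Joint ranges: [-2.91, 2.91], [-0.3, 2.13], [-1.5, 1.42], [0.17, 2.43], [-1.26, 4.41], [0.16, 1.93], [-2.52, 2.52]. Speed limits (rad/s): [1.89, 1.89, 2.39, 2.39, 3.01, 3.01, 3.01].

### API

Orientations are given as a 3x3 rotation matrix whose columns are the frame's x, y, z axes.
In Python, from workcell import movep, movel, goto_joints, open_gripper, clamp, wait, inverse_kinematics, read_state, camera, PlanningError, finish_job, grip_point_offset gives the robot as it stands. Calls block until the motion is done:
- movep(position, orientation): joint-space move of the TCP to a pose.
- movel(position, frame=None, max_speed=150, guard=None): straight line of the TCP; frame=None keeps the orientation; max_speed is the mean speed in mm/s. With guard (N) it stops when the force on the tool has changed by that much, and returns True; else False.
- goto_joints(angles): joint-space move.
- open_gripper() and clamp(): open the fingers fully, or close them until they stop; the grip force is fixed at half the most.
- wait(seconds).
- inverse_kinematics(position, orientation): joint angles nearest the present ones, or None.
- read_state(): the state.
- camera(name): name is "side" or "top"; returns a dict with "image" (420x560x3 uint8, blue, green, red), "range_z" (420x560 float32, mm along the optical axis (not along the pixel's ray), 0 where there is no reading), "fx", "fy", "cx", "cy" (pixels), "cam_to_world" (4x4, takes a point from camera to world coordinates). Camera axes: x right, y up, looking along -z (the intrinsics and any distortion apply to the point x, -y, -z); pixel columns grow to the right and rows downward; lengths in mm; the calibration is good to about 2 mm. A picture is of the moment at which its call begins.
A pose or a line that the arm cannot do raises PlanningError and nothing moves.
- finish_job(): hands the job in, once; it reports no verdict.
The state is a dict: "time": time; "qpos": joint angles; "qvel": joint speeds; "joint_efforts": joint torques, N m; "eef_pos": TCP position; "tool_rot": TCP orientation; "ft_force": force on the tool from outside, world axes, zero at the start; "torque": the same for the moment, N m; "finger_gap": finger opening in mm.
Only numpy, scipy, OpenCV 4.12 (cv2) and the standard library are available. Lean on these libraries where they do the work, as an engineer would, in place of code of your own. Each camera call takes 0.05 s, during which the arm holds its last target.

### The job

Pick up the T-shaped circuit board (its blue header block is the handhold) and set it on the tips of the three white barbed posts of the pull-test nest, then push it down beside each post until all three click and the board is fully home. Then take hold of it again and prove the board is held: pull it straight up until the floating nest plate has risen about 5 mm, hold it there for a second without reaching the top stop, lower it and let go, leaving the board home and the other things on the bench where they lie.

Things in the scene. Friction and masses are not known exactly. Their poses are not given: they have to be found in the camera images.
- header_grip (a point): Grip point on the blue nylon header block, 36 (x) x 18 (y) x 40 mm high, fixed upright on the top face of the loose T-shaped board. On the block's vertical centre line at board x=4, y=0 mm, 31 mm above the board's underside, 14 mm below the block's top. Axes are the board's. Pinch the block across y.
- board: Loose T-shaped dark green circuit board, 5 mm thick, 130 to 200 g; origin on its underside; x from the narrow tongue towards the wide part, y across, z up. Wide part x -19..56, y -64..64 mm; tongue x -87..-19, y -30..30 mm. It starts flat on the bench, its heading within 0.8 rad of the nest's.
- hole0 (a point): Centre, at the board's underside, of the hole in the narrow tongue (board x=-70, y=0 mm); a 13 mm square through hole for post 0. Board axes.
- hole1 (a point): Centre, at the board's underside, of the hole in the wide part, +y side (board x=40, y=50 mm); a 13 mm square through hole for post 1. Board axes.
- hole2 (a point): Centre, at the board's underside, of the hole in the wide part, -y side (board x=40, y=-50 mm); a 13 mm square through hole for post 2. Board axes.
- press0 (a point): Centre, on the board's top face (5 mm over its underside), of the round bare metal press pad, 18 mm across, between the tongue's hole and the header (board x=-43, y=0 mm). Pushing down here with shut fingertips (about 8 to 16 N) drives hole 0 over its post; lying inside the triangle of posts, it does not tip the board up. Clear board for 11 mm in x and 20 mm in y around it.
- press1 (a point): Centre, on the board's top face (5 mm over its underside), of the round bare metal press pad, 18 mm across, beside the wide part's +y hole (board x=18, y=36 mm). Pushing down here with shut fingertips (about 8 to 16 N) drives hole 1 over its post; lying inside the triangle of posts, it does not tip the board up. Clear board for 11 mm in x and 20 mm in y around it.
- press2 (a point): Centre, on the board's top face (5 mm over its underside), of the round bare metal press pad, 18 mm across, beside the wide part's -y hole (board x=18, y=-36 mm). Pushing down here with shut fingertips (about 8 to 16 N) drives hole 2 over its post; lying inside the triangle of posts, it does not tip the board up. Clear board for 11 mm in x and 20 mm in y around it.
- seat0 (a point): Shoulder (20 mm across, 46 mm above the bench) of the single post at the narrow end (-x) of the nest; the board's underside rests here when home. The tip rises 18 mm above it, with two springy barbs, 8 mm across at the top, 17 mm at their lower edge 7 mm up. The board first rests about 12 mm up; clicked, it has 2 mm play. Axes as the mounted board's.
- seat1 (a point): Shoulder (20 mm across, 46 mm above the bench) of the post at the wide end, +y side; the board's underside rests here when home. The tip rises 18 mm above it, with two springy barbs, 8 mm across at the top, 17 mm at their lower edge 7 mm up. The board first rests about 12 mm up; clicked, it has 2 mm play. Axes as the mounted board's.
- seat2 (a point): Shoulder (20 mm across, 46 mm above the bench) of the post at the wide end, -y side; the board's underside rests here when home. The tip rises 18 mm above it, with two springy barbs, 8 mm across at the top, 17 mm at their lower edge 7 mm up. The board first rests about 12 mm up; clicked, it has 2 mm play. Axes as the mounted board's.
- nest (a joint): Rise in m (0 down, 0.014 its top stop) of the aluminium nest plate carrying the three posts. It floats on springs over the dark stand (180 x 160 x 22 mm, fixed): an upward pull of about 5 N just lifts it, 8 N raises it 5 mm (600 N/m). The board adds its weight, 1.3 to 2 N, to what the hand feels. It sinks back when let go.
- pulse_generator: bystander: flat rounded titanium can with a clear head, 68 x 44 x 8 mm; origin at its underside. To be left where it lies.
- tweezers: bystander: chrome tweezers lying flat, 130 mm long, 14 mm wide, 5 mm high; origin at its underside. To be left where it lies.
- specimen_box: bystander: closed clear polystyrene box, 79 x 59 x 34 mm; origin at its underside. To be left where it lies.
- spare_header: bystander: small loose blue nylon header block, 34 x 18 x 18 mm; origin at its underside. To be left where it lies.
- cup: bystander: open steel cup, 64 mm across, 50 mm high; origin at its underside. To be left where it lies.
- blank_plate: bystander: plain aluminium plate without holes, 85 x 60 x 5 mm, with a low black bar on it; origin at its underside. To be left where it lies.
- driver: bystander: screwdriver with a black handle, 170 mm long; origin at its underside. To be left where it lies.

How it is judged (in metres and radians):
On the way, in this order (a step that is already met when the one before it is completed fails the run):
1. the board is set on the post tips, each hole over its post and not yet pressed home (underside 4 to 20 mm above each shoulder, hole within 6 mm of its post's axis, slower than 0.03 m/s) (horizontal distance between hole0 and seat0 below 0.006 m and horizontal distance between hole1 and seat1 below 0.006 m and horizontal distance between hole2 and seat2 below 0.006 m and z of hole0 in the frame of seat0 between 0.004 and 0.02 m and z of hole1 in the frame of seat1 between 0.004 and 0.02 m and z of hole2 in the frame of seat2 between 0.004 and 0.02 m and linear speed of board below 0.03 m/s), for 0.2 s.
2. all three posts have clicked: the board's underside is within 1.6 mm of every shoulder and each hole within 3 mm of its post's axis (z of hole0 in the frame of seat0 below 0.0016 m and z of hole1 in the frame of seat1 below 0.0016 m and z of hole2 in the frame of seat2 below 0.0016 m and horizontal distance between hole0 and seat0 below 0.003 m and horizontal distance between hole1 and seat1 below 0.003 m and horizontal distance between hole2 and seat2 below 0.003 m), for 0.2 s.
3. pulled up by the board: the nest has risen 3 to 10 mm for 0.5 s, the fingers holding the board and not the nest, all posts still through (value of joint nest between 0.003 and 0.01 m and contact force between the fingers and board above 2 N and contact force between the fingers and stand below 0.5 N and z of hole0 in the frame of seat0 below 0.004 m and z of hole1 in the frame of seat1 below 0.004 m and z of hole2 in the frame of seat2 below 0.004 m and horizontal distance between hole0 and seat0 below 0.003 m and horizontal distance between hole1 and seat1 below 0.003 m and horizontal distance between hole2 and seat2 below 0.003 m), for 0.5 s.
At the end, for the whole second after the job is handed in: the board lies still and released, its underside within 1.6 mm of all three shoulders, each hole within 3 mm of its post's axis, and the nest plate is back down (within 1 mm) (all of step 2 and value of joint nest below 0.001 m and linear speed of board below 0.01 m/s and angular speed of board below 0.05 rad/s); the robot touches nothing.
It fails at once if the nest is pulled to its top stop (risen more than 12 mm) (value of joint nest above 0.012 m).
It fails at once if another thing on the bench is moved more than 30 mm (distance of any of pulse_generator, tweezers, specimen_box, spare_header, cup, blank_plate, driver from where it was at the start of the episode above 0.03 m).
It also fails if it takes over 61 s, if anything falls off the work surface, if the arm or the gripper's body presses on something with over 40 N, if the wrist force passes 120 N, or if a joint passes its speed limit or range.

## Working session

There is one attempt and no reset: what is moved stays moved. The work goes in short steps, each a Python script; the robot and the scene stay as the last script left them, time stands still between calls to the robot, and variables do not carry over. Pictures are saved under pics/ and viewed, and the job is handed in when it is done.

```bash
ls; mkdir -p pics; python3 - <<'E'
from workcell import *
import cv2,numpy as np
s=read_state();print({k:np.round(v,3) for k,v in s.items()}, grip_point_offset)
for n in("top","side"):
    c=camera(n);cv2.imwrite(f"pics/{n}0.png",c["image"]);np.savez(f"{n}0.npz",**c)
    print(n,c["fx"],c["fy"],c["cx"],c["cy"],np.round(c["cam_to_world"],3).tolist(),[k for k in c])
E
```

```text
pics
{'time': np.float64(0.0), 'qpos': array([ 1.111,  0.522, -0.036,  1.6  ,  0.021,  1.021, -0.113]), 'qvel': array([-0.001, -0.   , -0.   ,  0.   , -0.003, -0.001, -0.001]), 'joint_efforts': array([ 0.0000e+00, -9.2711e+01,  1.9800e+00, -3.6995e+01,  1.8000e-02,
        8.0000e-03,  0.0000e+00]), 'eef_pos': array([ 237.358, -577.814,  230.721]), 'tool_rot': array([[ 0.38 , -0.925, -0.001],
       [-0.925, -0.38 ,  0.001],
       [-0.001,  0.   , -1.   ]]), 'ft_force': array([ 0.475, -0.175, -0.64 ]), 'torque': array([ 0.032, -0.027, -0.017]), 'finger_gap': np.float64(85.21)} -18.700000000000003
top 461.22236067697634 461.22236067697634 281.349267821841 217.02266556786077 [[-0.011, 0.993, -0.115, 411.852], [-1.0, -0.009, 0.016, 11.506], [0.015, 0.115, 0.993, 1389.609], [0.0, 0.0, 0.0, 1.0]] ['image', 'range_z', 'fx', 'fy', 'cx', 'cy', 'cam_to_world']
side 411.48332787681585 411.48332787681585 278.996932639895 210.61186753791745 [[0.984, 0.113, -0.137, 442.454], [-0.177, 0.665, -0.726, -730.169], [0.009, 0.738, 0.674, 741.798], [0.0, 0.0, 0.0, 1.0]] ['image', 'range_z', 'fx', 'fy', 'cx', 'cy', 'cam_to_world']
```

View pics/top0.png

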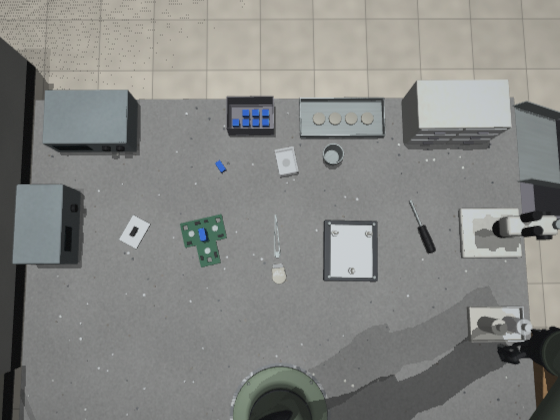

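View pics/side0.png

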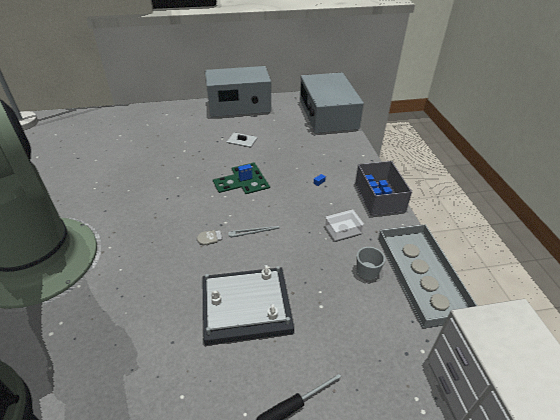

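The top view shows the board at about (205,240) with its tongue pointing down. The nest is at (351,250), with posts near (334,233), (368,233) and (350,270). I'll zoom in on both.

```bash
python3 - <<'E'
import cv2,numpy as np
t=np.load("top0.npz");s=np.load("side0.npz")
def z(i,r,k):
    a=i[r[1]:r[3],r[0]:r[2]];return cv2.resize(a,(400,300),interpolation=cv2.INTER_CUBIC)
a=z(t["image"],(165,200,245,260+0),5);a=z(t["image"],(165,208,249,271),5)
b=z(t["image"],(311,218,395,281),5)
c=z(s["image"],(200,150,280,210),5)
d=z(s["image"],(190,255,310,345),5)
cv2.imwrite("pics/zoom0.png",np.vstack([np.hstack([a,b]),np.hstack([c,d])]))
for n,im in(("t",t),("s",s)):
    hsv=cv2.cvtColor(im["image"],cv2.COLOR_BGR2HSV)
    for nm,lo,hi in(("blue",(105,150,60),(125,255,255)),("green",(60,70,30),(100,255,180))):
        m=cv2.inRange(hsv,lo,hi);k,l,st,ce=cv2.connectedComponentsWithStats(m)
        for i in range(1,k):
            if st[i,4]>15: print(n,nm,st[i],ce[i].round(2))
rz=t["range_z"];print(rz[225:250:4,325:380:6].round(0));print((rz==0).mean())
E
```

```text
t blue [243 110   6   7  42] [245.5 113. ]
t blue [252 110   7   7  46] [255.07 112.83]
t blue [262 110   7   7  45] [265.07 112.76]
t blue [233 119   6   8  45] [235.36 122.58]
t blue [243 119   6   8  46] [245.5  122.35]
t blue [253 119   6   8  46] [255.5  122.35]
t blue [262 119   7   8  50] [265.12 122.42]
t blue [216 161   9  11  56] [220.04 166.09]
t blue [198 228   9  13  74] [202.   234.28]
t green [ 180  215   46   52 1059] [204.51 237.92]
s blue [238 164  14  17 166] [244.8  172.17]
s blue [314 174  12  12  90] [318.98 179.39]
s blue [365 175  27  20 250] [378.84 185.59]
s green [213 163  57  31 688] [242.15 181.22]
[[1376. 1367. 1364. 1366. 1366. 1379. 1375. 1379. 1363. 1399.]
 [1374. 1364. 1369. 1363. 1366. 1366. 1368. 1367. 1380. 1407.]
 [1374. 1368. 1333. 1368. 1366. 1364. 1363. 1342. 1376. 1399.]
 [1373. 1362. 1364. 1359. 1366. 1361. 1363. 1367. 1376. 1398.]
 [1366. 1361. 1359. 1362. 1367. 1371. 1365. 1365. 1376. 1399.]
 [1374. 1361. 1361. 1361. 1361. 1362. 1365. 1363. 1376. 1395.]
 [1367. 1363. 1355. 1361. 1357. 1358. 1357. 1359. 1374. 1394.]]
0.0040943877551020405
```

View pics/zoom0.png

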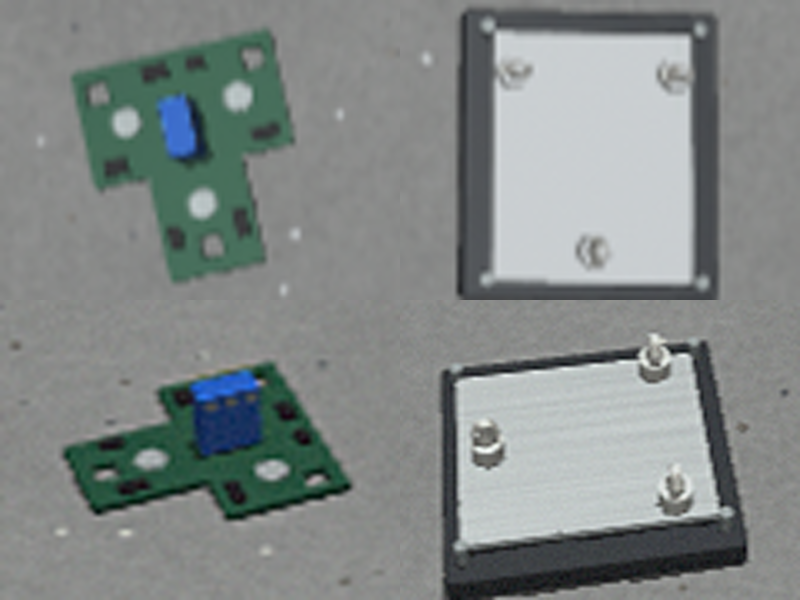

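The pads, holes and posts are all clear. I'll extract pad and hole centroids next, and look at the posts closely.

```bash
cat > h.py <<'E'
import numpy as np,cv2
def proj(c,P):
    M=np.linalg.inv(c["cam_to_world"]);P=np.atleast_2d(P);q=P@M[:3,:3].T+M[:3,3]
    return np.c_[c["fx"]*q[:,0]/-q[:,2]+c["cx"],c["fy"]*-q[:,1]/-q[:,2]+c["cy"]]
def ray(c,uv):
    uv=np.atleast_2d(uv);d=np.c_[(uv[:,0]-c["cx"])/c["fx"],-(uv[:,1]-c["cy"])/c["fy"],-np.ones(len(uv))]
    M=c["cam_to_world"];return M[:3,3],d@M[:3,:3].T
def onplane(c,uv,z):
    o,d=ray(c,uv);return o+d*((z-o[2])/d[:,2])[:,None]
def rigid(A,B): # B ~ R A + t (2D)
    a=A-A.mean(0);b=B-B.mean(0);th=np.arctan2((a[:,0]*b[:,1]-a[:,1]*b[:,0]).sum(),(a*b).sum())
    R=np.array([[np.cos(th),-np.sin(th)],[np.sin(th),np.cos(th)]]);t=B.mean(0)-R@A.mean(0)
    return th,R,t,B-(A@R.T+t)
HOLES=np.array([[-70,0],[40,50],[40,-50.]]);PADS=np.array([[-43,0],[18,36],[18,-36.]])
E
python3 - <<'E'
from h import *
t=dict(np.load("top0.npz"));s=dict(np.load("side0.npz"))
for n,c,box in(("t",t,(175,208,232,272)),("s",s,(208,158,275,198))):
    g=cv2.cvtColor(c["image"],cv2.COLOR_BGR2HSV)
    x0,y0,x1,y1=box;h=g[y0:y1,x0:x1]
    gm=cv2.inRange(h,(60,70,30),(100,255,190))
    hull=np.zeros_like(gm);cn=max(cv2.findContours(gm,0,2)[0],key=cv2.contourArea);cv2.drawContours(hull,[cn],-1,255,-1)
    m=((h[...,1]<70)&(h[...,2]>85)&(hull>0)).astype(np.uint8)
    k,l,st,ce=cv2.connectedComponentsWithStats(m)
    res=[]
    for i in range(1,k):
        if st[i,4]>=4:
            v=h[...,2][l==i].astype(float);sat=255-h[...,1].astype(float)
            # weighted centroid in dilated mask by low saturation
            d=cv2.dilate((l==i).astype(np.uint8),np.ones((3,3)))>0
            w=np.clip(110-h[...,1].astype(float),0,None)*d;yy,xx=np.mgrid[y0:y1,x0:x1]
            uv=np.array([(w*xx).sum(),(w*yy).sum()])/w.sum()
            print(n,st[i,4],v.mean().round(),uv.round(2),onplane(c,uv,5).round(1)[0])
def z(i,uv,w=16,k=25):
    u,v=uv;return cv2.resize(i[v-w//2:v+w//2,u-w//2:u+w//2],(260,260),interpolation=cv2.INTER_NEAREST)
a=np.hstack([z(t["image"],p) for p in((350,270),(334,233),(368,233))])
b=np.hstack([z(s["image"],p,24) for p in((216,296),(267,270),(273,310))])
cv2.imwrite("pics/posts0.png",np.vstack([a,b]))
E
```

```text
t 24 118.0 [217.55 219.8 ] [565.1 181.    5. ]
t 23 120.0 [185.1 227.3] [543.4 278.3   5. ]
t 40 166.0 [214.35 227.85] [540.8 190.6   5. ]
t 40 162.0 [191.   233.22] [525.4 260.4   5. ]
t 40 168.0 [207.   250.21] [473.9 212.1   5. ]
t 24 119.0 [209.1 259.1] [447.4 205.7   5. ]
s 25 150.0 [229.71 181.45] [474.7 208.8   5. ]
s 25 152.0 [253.9  183.58] [541.9 187.6   5. ]
s 9 128.0 [220.86 184.5 ] [448.6 199.1   5. ]
s 8 131.0 [262.76 185.62] [565.5 174.2   5. ]
```

View pics/posts0.png

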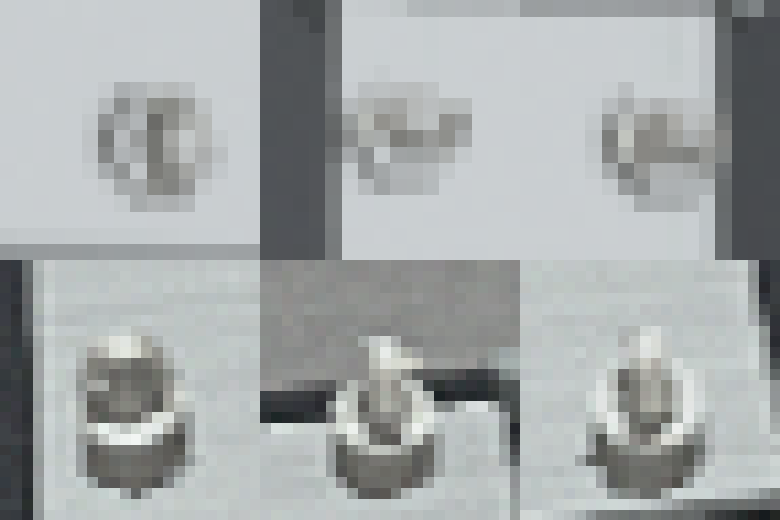

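Crops show the shoulders at about (351,270.5), (334.5,233) and (368,233.5) in the top view. Next I'll fit the board and nest poses rigidly and overlay them on both views to check.

```bash
python3 - <<'E'
from h import *
t=dict(np.load("top0.npz"));s=dict(np.load("side0.npz"))
pt=np.array([[207,250.21],[191,233.22],[214.35,227.85],[209.1,259.1],[185.1,227.3],[217.55,219.8]])
B=onplane(t,pt,5)[:,:2]
M=np.vstack([PADS,HOLES])
th,R,tt,res=rigid(M,B);print("board all",th,tt,res.round(1).tolist())
th2,_,t2,r2=rigid(PADS,B[:3]);print("pads",th2,t2,r2.round(1).tolist())
# side
ps=np.array([[229.71,181.45],[253.9,183.58],[220.86,184.5],[262.76,185.62]])
Bs=onplane(s,ps,5)[:,:2];ths,_,ts,rs=rigid(M[[0,2,3,5]],Bs);print("side",ths,ts,rs.round(1).tolist())
pn=np.array([[351.04,270.5],[334.5,233],[367.96,233.5]])
N=onplane(t,pn,46)[:,:2];thn,Rn,tn,rn=rigid(HOLES,N);print("nest",thn,tn,rn.round(1).tolist())
# stand dark rect
g=cv2.cvtColor(t["image"],cv2.COLOR_BGR2GRAY);m=np.zeros_like(g);m[212:290,315:390]=(g[212:290,315:390]<88)*255
m=cv2.morphologyEx(m,2,np.ones((3,3)));cn=max(cv2.findContours(m,0,2)[0],key=cv2.contourArea)
r=cv2.minAreaRect(cn);print("stand",r);bx=cv2.boxPoints(r);W=onplane(t,bx,22);print(W.round(1).tolist());e=np.diff(np.vstack([W,W[:1]]),axis=0);print(np.linalg.norm(e,axis=1),np.degrees(np.arctan2(e[:,1],e[:,0])))
a=np.linspace(0,2*np.pi,40)
def ov(c,box,k,fn):
    im=c["image"];im=cv2.resize(im[box[1]:box[3],box[0]:box[2]],None,fx=k,fy=k,interpolation=cv2.INTER_NEAREST)
    for p in HOLES:
        q=Rn@p+tn
        for rad,z,col in((10,46,(0,0,255)),(4,64,(255,0,0))):
            P=np.c_[q[0]+rad*np.cos(a),q[1]+rad*np.sin(a),np.full(40,z)];uv=(proj(c,P)-np.array(box[:2])+.5)*k
            cv2.polylines(im,[uv.astype(np.int32)],True,col,1)
    return im
A=ov(t,(320,220,385,285),6,0);C=ov(s,(198,255,298,325),4,0);C=cv2.copyMakeBorder(C,0,390-280,0,0,0)
cv2.imwrite("pics/ov0.png",np.hstack([A,C]))
E
```

```text
board all 0.22016606110916384 [515.50695792 221.22963777] [[0.4, 0.3], [0.1, 0.1], [-0.1, 0.5], [0.2, -0.3], [-0.3, -0.5], [-0.4, -0.1]]
pads 0.2200967565206459 [515.65034239 221.52436709] [[0.2, -0.0], [-0.0, -0.2], [-0.2, 0.2]]
side 0.2200124644360422 [516.4263347  216.42603559] [[0.3, 1.8], [0.1, 2.4], [0.5, -2.1], [-0.9, -2.1]]
nest -0.03054960256880326 [ 477.78211865 -213.43027001] [[1.1, 0.2], [-0.9, -1.0], [-0.2, 0.8]]
stand ((325.9999694824219, 250.5), (5.999999046325684, 58.99999237060547), 0.0)
[[382.0, -131.5, 22.0], [556.6, -135.3, 22.0], [556.4, -153.3, 22.0], [381.8, -149.2, 22.0]]
[174.62534006  17.94902579 174.66295659  17.68689796] [ -1.23891188 -90.55069934 178.67523102  89.33827175]
```

View pics/ov0.png

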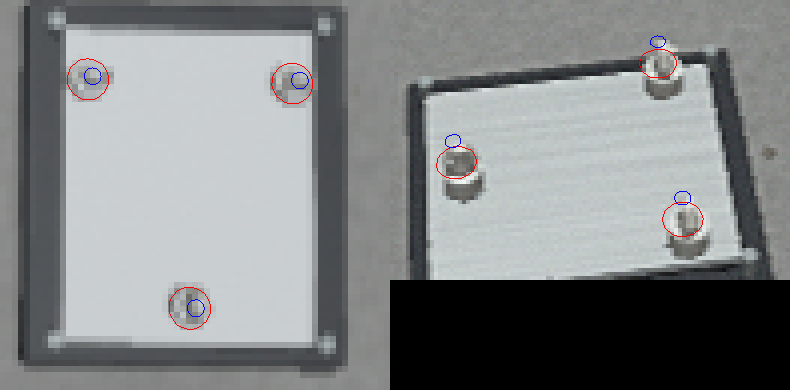

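```bash
python3 - <<'E'
from h import *
t=dict(np.load("top0.npz"))
im=t["image"].astype(float);yy,xx=np.mgrid[0:420,0:560]
sc=np.array([[320+56/6,220+20/6],[320+324/6,220+24/6],[320+55/6,220+342/6],[320+326/6,220+345/6]])-.5
g=im.mean(2);out=[]
for u,v in sc:
    w=(abs(xx-u)<2.6)&(abs(yy-v)<2.6);bg=np.median(g[w]);ww=np.clip(g-bg-8,0,None)*w
    # keep away from bright plate
    out.append([(ww*xx).sum()/ww.sum(),(ww*yy).sum()/ww.sum()])
out=np.array(out);print(sc.round(2).tolist(),out.round(2).tolist())
for nm,o in(("man",sc),("auto",out)):
    S=onplane(t,o,22)[:,:2];e=[S[0]-S[2],S[1]-S[3],S[0]-S[1],S[2]-S[3]]
    print(nm,S.mean(0),[round(float(np.linalg.norm(x)),1) for x in e],[round(float(a),4) for a in (np.arctan2(e[0][1],e[0][0]),np.arctan2(e[1][1],e[1][0]),np.arctan2(-e[2][0],e[2][1]),np.arctan2(-e[3][0],e[3][1]))])
warm=im[...,0]-im[...,2] # b-r
pl=np.median(warm[245:260,340:362]);print(pl)
for u,v in((351,270.5),(334.5,233),(368,233.5)):
    w=(abs(xx-u)<5.6)&(abs(yy-v)<5.6);d=np.clip(pl-warm-2,0,None)*w
    m=(d>2);ys,xs=np.where(m);print("warm c",(d*xx).sum()/d.sum(),(d*yy).sum()/d.sum(),"mask c",xs.mean(),ys.mean(),xs.min(),xs.max(),ys.min(),ys.max(),m.sum())
    U,V=int(u),int(v);print((pl-warm)[V-5:V+7,U-5:U+7].astype(int))
E
```

```text
[[328.83, 222.83], [373.5, 223.5], [328.67, 276.5], [373.83, 277.0]] [[329.75, 223.46], [372.78, 224.4], [329.8, 275.47], [373.63, 276.59]]
man [ 469.924629   -217.34577517] [158.9, 158.6, 133.7, 133.5] [-0.0262, -0.028, -0.0247, -0.0224]
auto [ 469.82696452 -218.17101038] [154.1, 154.7, 128.8, 129.5] [-0.0223, -0.0178, -0.0316, -0.0368]
7.0
warm c 351.5859872611465 270.36942675159236 mask c 351.72727272727275 270.40909090909093 348 354 268 273 22
[[ 0  0 -1 -1  0  0  0 -1  0  0 -1  0]
 [ 0  0  0 -1 -1 -1  0  0  0  0  0 -1]
 [-1 -1  0  1  1  3  4  1  0 -1  0  0]
 [ 0  0  1  4  3 10 11  7  2  0  0 -1]
 [-1  0  4  3  1 10 10  8  6 -1  0 -1]
 [-1  1  6  2  5 10  9  3  6  0  0 -1]
 [-1  0  5  1  3 10  9  4  5  1 -1 -1]
 [ 0  0  1  4  1 11 10  9  3 -1 -1 -1]
 [-1  0  1  2  3 10  9  6  1  0 -1  0]
 [ 0  0  0  0  2  3  3  1 -1  0  0 -1]
 [-1  0 -1  0 -1  0  0  0  0  0  0  0]
 [ 0  0  0  0 -1  0  0  0 -1 -1 -1  0]]
warm c 334.1461538461538 232.3230769230769 mask c 334.3333333333333 232.27777777777777 331 338 231 234 18
[[ 1  3 -1  0 -1  0  0 -1 -1  0  0 -1]
 [ 0  2 -1  0  0  0  0 -1  0 -1  0
[... 271 characters left out ...]
 0  0]
 [ 2  2  0 -1 -1  0  0  0  0 -1  0 -1]
 [ 1  3 -1  0  0 -1  0 -1  0  0  0  0]
 [ 0  2  0  0  0 -1  0  0  0 -1 -1  0]]
warm c 368.2415730337079 233.25280898876406 mask c 368.4583333333333 233.33333333333334 365 372 232 235 24
[[ 0  0  0  0 -1 -1 -1  0  0  1  0 -1]
 [ 0  0  0  0 -1  0  0  0 -1  2  0  1]
 [-1 -1  0  1 -1  0  0 -1 -1  2  0  0]
 [-1 -1  1  3  3  4  4  2  2  3  1  0]
 [ 0  0  4  6  9 12 11  3  5  6  1  1]
 [ 0  0  8 10 12 12 10  3  8  9  1  0]
 [-1  0  7  8 12 11  9  9  9  5  0  1]
 [ 0  0  2  6  8  4  3  4  5  2  1  0]
 [-1  0  0  3  4  1  1  0  0  2  0  0]
 [ 0  0  0  0  1  1  1  1 -1  2  1  1]
 [ 0  0  0 -1 -1  0  0 -1 -1  1  1  1]
 [ 0  0  0  0  0  0  0 -1 -2  2  0  1]]
```

Both objects are located, and the top and side views share a constant offset of about 3 mm, so relative placement should hold. Next I'll grasp the board.

```bash
cat >> h.py <<'E'
def Rt(yaw): # tool down, tool x = -board y for board yaw
    c,s=np.cos(yaw),np.sin(yaw)
    x=np.array([s,-c,0]);z=np.array([0,0,-1.]);return np.c_[x,np.cross(z,x),z]
def shot(n,tag):
    from workcell import camera
    c=camera(n);cv2.imwrite(f"pics/{n}{tag}.png",c["image"]);np.savez(f"{n}{tag}.npz",**c);return c
E
python3 - <<'E'
from workcell import *
from h import *
R=Rt(.22);p=np.array([519.7,220.8])
movep([*p,110],R);print(read_state()["time"],read_state()["eef_pos"])
movel([*p,13.2],max_speed=120)
a=read_state();clamp();b=read_state()
print(a["eef_pos"],a["ft_force"],b["eef_pos"],b["ft_force"],b["finger_gap"],b["time"])
shot("top","1");shot("side","1")
movel([*p,60],max_speed=120)
b=read_state();print(b["eef_pos"],b["ft_force"],b["torque"],b["finger_gap"],b["time"])
shot("side","2")
c=cv2.imread("pics/side2.png");cv2.imwrite("pics/z2.png",cv2.resize(c[90:230,160:350],None,fx=4,fy=4))
E
```

```text
3.1 [520.07449375 220.09123893 110.05164988]
[520.05626483 220.97109777  13.79293286] [-0.06174167  0.41927617 -0.04654974] [519.86884927 220.84561832  13.4861464 ] [-0.24619023 -0.73698433  6.32627471] 17.250754579185646 4.6917
[519.64958783 220.60172687  59.76113473] [ 0.51372613  0.62228939 -1.55940731] [-0.00016537 -0.00795478  0.04833776] 17.12003222789869 5.3333
```

View pics/z2.png

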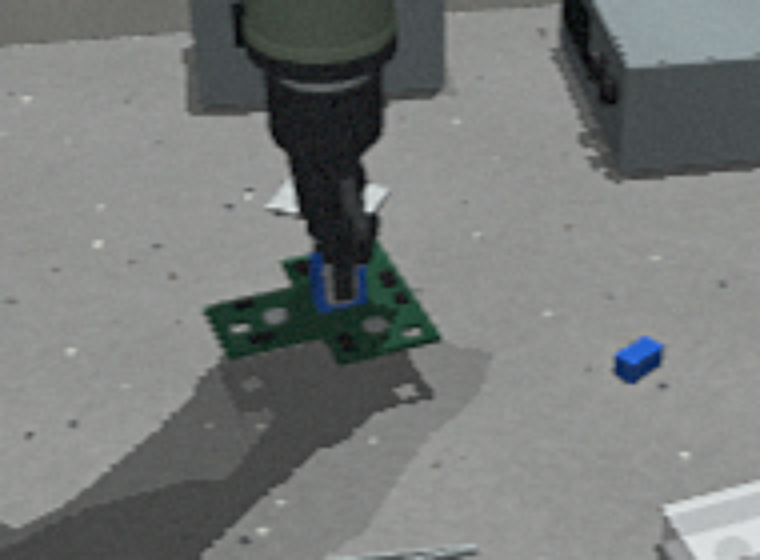

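The grasp is level, with the board hanging from the header at about (335,280) in the zoom. Next I'll carry it to a hover over the nest and look.

```bash
python3 - <<'E'
from workcell import *
from h import *
p=[519.7,220.8]
movel([*p,140],max_speed=200)
R=Rt(-.027);q=np.array([482.0,-214.5])
movep([*q,140],R);print(read_state()["time"])
movel([*q,92],max_speed=100);wait(.3)
b=read_state();print(b["eef_pos"],b["tool_rot"],b["finger_gap"],b["ft_force"],b["time"])
t=shot("top","3");s=shot("side","3")
a=cv2.resize(t["image"][205:295,305:405],None,fx=4,fy=4,interpolation=cv2.INTER_CUBIC)
c=cv2.resize(s["image"][220:335,190:315],(400,368),interpolation=cv2.INTER_CUBIC)
c=cv2.resize(s["image"][220:335,190:315],None,fx=3.2,fy=3.2,interpolation=cv2.INTER_CUBIC)[:360]
cv2.imwrite("pics/z3.png",np.hstack([a,c[:360]]))
E
```

```text
7.5417
[ 482.16201715 -214.61969343   92.41340902] [[-2.71500377e-02 -9.99631184e-01  6.09020201e-04]
 [-9.99631330e-01  2.71498587e-02 -3.00254011e-04]
 [ 2.83608461e-04 -6.16947581e-04 -9.99999769e-01]] 17.022864933860777 [ 0.2939689  -0.06431403 -1.3340871 ] 8.475
```

View pics/z3.png

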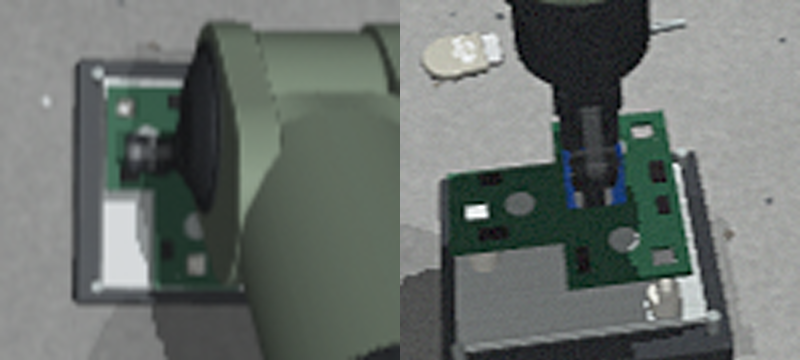

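```bash
python3 - <<'E'
from h import *
t=dict(np.load("top3.npz"));s=dict(np.load("side3.npz"))
def hole(c,u,v,r):
    sat=cv2.cvtColor(c["image"],cv2.COLOR_BGR2HSV)[...,1].astype(float)
    yy,xx=np.mgrid[0:420,0:560];w=(abs(xx-u)<=r)&(abs(yy-v)<=r);W=np.clip(100-sat,0,None)*w
    return (W*xx).sum()/W.sum(),(W*yy).sum()/W.sum()
ht=[hole(t,353.75,270.5,4),hole(t,335.75,231.25,4)]
sg=lambda x,y:(190+(x-400)/3.2-.5,220+y/3.2-.5)
hs=[hole(s,*sg(477,211),4),hole(s,*sg(641,130),4),hole(s,*sg(665,257),4)]
print(np.round(ht,2),np.round(hs,2))
zt=84 # top face
HT=onplane(t,ht,zt-2.5)[:,:2];HS=onplane(s,hs,zt-1)[:,:2]
PT=onplane(t,[[351.1,270.45],[334.5,232.9],[368.1,233.8]],46)[:,:2]
PS=onplane(s,[[216.2,297.2],[266,271.5],[272.6,311.5]],46)[:,:2]
PS2=onplane(s,[[215,290.4],[265.8,264.9],[272.3,304]],64)[:,:2]
print("top holes",HT.round(1).tolist(),"posts",PT.round(1).tolist(),"diff",(PT[:2]-HT).round(1).tolist())
print("side holes",HS.round(1).tolist(),"posts",PS.round(1).tolist(),PS2.round(1).tolist(),"diff",(PS-HS).round(1).tolist(),(PS2-HS).round(1).tolist())
for nm,P in(("PT",PT),("PS",PS),("PS2",PS2),("HS",HS)):
    th,R,tn,r=rigid(HOLES,P);print(nm,th.round(4),tn.round(1),r.round(1).tolist())
th=-.0271;c_,s_=np.cos(th),np.sin(th);Rb=np.array([[c_,-s_],[s_,c_]]);o=np.array([482.16,-214.62])-Rb@[4,0]
print("robot holes",(HOLES@Rb.T+o).round(1).tolist())
E
```

```text
[[353.88 270.42]
 [335.81 231.52]] [[213.5  285.9 ]
 [265.13 260.65]
 [272.01 299.87]]
top holes [[409.1, -213.2], [519.8, -164.9]] posts [[409.1, -211.3], [518.7, -165.7], [515.1, -264.2]] diff [[-0.1, 2.0], [-1.1, -0.8]]
side holes [[409.8, -216.5], [520.3, -169.3], [518.2, -268.8]] posts [[411.7, -217.1], [521.8, -168.3], [519.1, -270.3]] [[411.2, -213.4], [522.1, -165.1], [519.4, -265.2]] diff [[1.8, -0.6], [1.5, 0.9], [0.8, -1.5]] [[1.3, 3.1], [1.8, 4.2], [1.1, 3.7]]
PT -0.0353 [ 477.6 -213.6] [[1.4, -0.1], [-0.6, -0.6], [-0.7, 0.8]]
PS -0.023 [ 480.8 -218.5] [[0.8, -0.2], [-0.2, 1.1], [-0.6, -0.9]]
PS2 -0.0201 [ 480.9 -214.5] [[0.3, -0.3], [0.2, 0.2], [-0.5, 0.1]]
HS -0.0225 [ 479.4 -218.1] [[0.4, 0.1], [-0.3, -0.2], [-0.1, 0.2]]
robot holes [[408.2, -212.6], [519.5, -165.6], [516.8, -265.6]]
```

Holes and posts agree to within about 1 mm. I'll lower to just above the tips and check through the holes.

```bash
python3 - <<'E'
from workcell import *
from h import *
R=Rt(-.025);q=np.array([482.4,-214.5])
hit=movel([*q,79.5],frame=R,max_speed=60,guard=4);wait(.2)
b=read_state();print(hit,b["eef_pos"],b["ft_force"],b["time"])
t=shot("top","4");s=shot("side","4")
def z(i,u,v,w,):return cv2.resize(i[v-w//2:v+w//2,u-w//2:u+w//2],(260,260),interpolation=cv2.INTER_NEAREST)
A=np.hstack([z(t["image"],354,270,16),z(t["image"],335,232,16),np.zeros((260,260,3),np.uint8)])
B=np.hstack([z(s["image"],214,290,20),z(s["image"],265,264,20),z(s["image"],272,304,20)])
cv2.imwrite("pics/z4.png",np.vstack([A,B]))
E
```

```text
False [ 482.45951935 -214.48063373   79.57781128] [-0.26149738 -0.50041351 -0.75853652] 9.1333
```

View pics/z4.png

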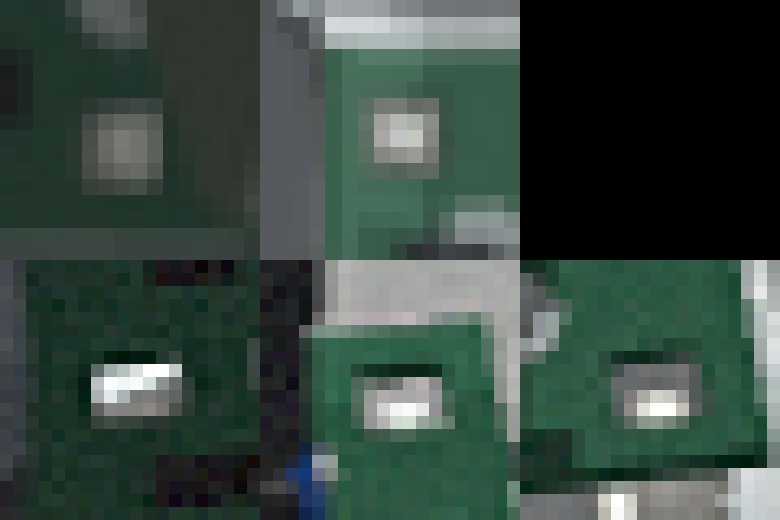

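```bash
python3 - <<'E'
from h import *
s=dict(np.load("side4.npz"))
th=-.025;c,n=np.cos(th),np.sin(th);R=np.array([[c,-n],[n,c]]);o=np.array([482.46,-214.48])-R@[4,0]
H=HOLES@R.T+o
for i,(u,v) in enumerate(((214,290),(265,264),(272,304))):
    x,y=H[i]
    P=[[x,y-6.5,71.1],[x,y+6.5,66.1],[x,y+6.5,71.1],[x,y+4,64],[x,y-4,64],[x,y,64],[x-6.5,y,71.1],[x+6.5,y,71.1]]
    q=(proj(s,P)-[u-10,v-10]+.5)*13
    print(i,"near edge %.0f farbot %.0f fartop %.0f tipfar %.0f tipnear %.0f"%tuple(q[:5,1]),"x: tip %.0f hole %.0f..%.0f"%(q[5,0],q[6,0],q[7,0]))
    g=s["image"][v-10:v+10,u-10:u+10].mean(2).astype(int)
    print(g[5:16,5:16])
E
```

```text
0 near edge 146 farbot 98 fartop 78 tipfar 119 tipnear 161 x: tip 132 hole 85..170
[[ 36  40  38  47  44  37  37  32  43  37  43]
 [ 40  39  45  44  40  50  45  46  40  34  32]
 [ 45  34  37  16  11  14  14  46  62  31  38]
 [ 38  28 100 167 188 221 253 255 199  36  30]
 [ 32  16 192 253 244 251 219 143 108  54  23]
 [ 37  19 174 230 177 120 124 112  97  59  34]
 [ 39  24  95 133 129 128 136 119  77  50  36]
 [ 38  34  61  71  60  60  48  48  42  40  41]
 [ 41  42  36  36  43  34  30  41  35  42  39]
 [ 40  35  35  37  35  36  39  40  35  37  42]
 [ 36  43  47  44  35  33  35  27  31  34  20]]
1 near edge 154 farbot 113 fartop 93 tipfar 133 tipnear 170 x: tip 133 hole 93..172
[[136 130 114 103  94  84  88  83  73  76  77]
 [ 78  76  74  70  72  70  69  71  72  74  72]
 [ 79  75  75  78  77  69  71  67  70  74  78]
 [ 76  72  55  37  32  24  25  23  30  62  76]
 [ 77  71  90 107  93 114 163 179 138  68  73]
 [ 82  71  96 150 173 167 167 172 151  89  67]
 [ 67  60  90 153 209 243 250 229 145  82  61]
 [ 62  62  80 148 177 211 215 157 141 113  57]
 [ 66  62  57  71  76  87  86  70  70  67  63]
 [ 84  65  69  65  62  60  57  60  57  64  68]
 [149  58  62  64  65  59  67  64  63  66  68]]
2 near edge 148 farbot 96 fartop 76 tipfar 118 tipnear 162 x: tip 127 hole 83..169
[[ 66  67  68  72  64  65  69  69  68  61  65]
 [ 65  70  70  75  57  63  49  54  54  63  61]
 [ 74  59  37  28  26  36  49  61  64  63  65]
 [ 72  60  75 104 112 109 110 116  89  54  72]
 [ 62  74 103 105 103  96 102 110  86  60  66]
 [ 69  70  96 124 169 206 198 149  86  71  67]
 [ 72  58  89 139 220 253 251 190  97  66  65]
 [ 66  61  73  99 142 146 123  98  60  64  64]
 [ 70  67  63  66  64  71  62  62  65  65  64]
 [ 69  71  67  71  64  66  61  69  68  65  66]
 [ 68  70  57  60  46  53  46  40  34  32  17]]
```

Tips show within about 1 mm of the hole centres, slightly toward +y. I'll nudge the board and lower it with a guard.

```bash
python3 - <<'E'
from workcell import *
from h import *
R=Rt(-.025);q=np.array([482.8,-213.4])
movel([*q,79.5],frame=R,max_speed=30)
hit=movel([*q,68.5],max_speed=20,guard=3)
b=read_state();print(hit,b["eef_pos"],b["ft_force"],b["torque"],b["time"])
t=shot("top","5");s=shot("side","5")
A=cv2.resize(t["image"][215:290,315:390],(400,400),interpolation=cv2.INTER_CUBIC);B=cv2.resize(s["image"][240:340,195:295],(400,400),interpolation=cv2.INTER_CUBIC)
cv2.imwrite("pics/z5.png",np.hstack([A,B]))
E
```

```text
True [ 482.61539517 -214.0001789    73.89001727] [ 0.50858231 -3.28241623 -1.41111588] [-0.8038308  -0.13805757 -0.09468547] 9.85
```

View pics/z5.png

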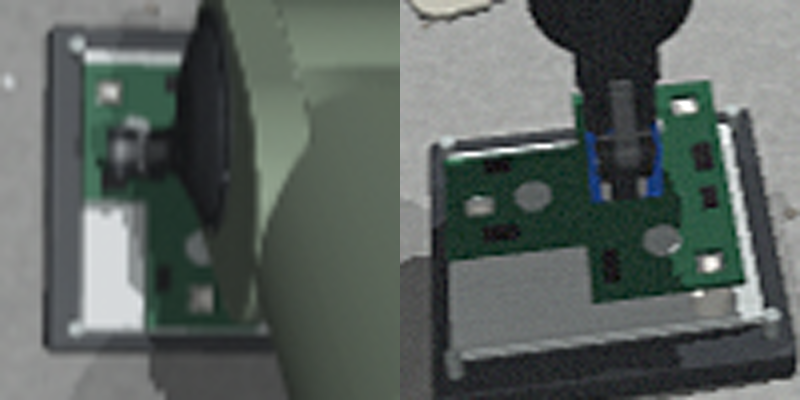

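The tips are in the holes with a side force of -3.3 N in y, so the nudge was too far. I'll shift back and keep lowering.

```bash
python3 - <<'E'
from workcell import *
from h import *
R=Rt(-.025)
movel([482.8,-214.8,74],frame=R,max_speed=15)
b=read_state();print(b["eef_pos"],b["ft_force"],b["torque"])
for z in(73,72,71.3,70.6,70):
    hit=movel([482.8,-214.8,z],max_speed=15,guard=4)
    b=read_state();print(z,hit,b["eef_pos"].round(2),b["ft_force"].round(2),b["torque"].round(2),round(b["time"],2))
    if b["ft_force"][2]>2 or hit:break
E
```

```text
[ 482.75361732 -214.58860543   73.94112892] [-0.17178553 -0.93907705 -0.92686275] [-0.028052    0.01859197 -0.02936726]
73 False [ 482.81 -214.81   72.99] [ 0.38 -1.68 -0.84] [-0.27 -0.07 -0.02] 10.45
72 False [ 482.87 -215.02   72.03] [ 0.84 -3.38 -0.59] [-0.71 -0.17 -0.1 ] 10.7
71.3 False [ 482.85 -215.12   71.39] [ 0.75 -4.31  2.21] [-1.17 -0.15 -0.22] 10.95
```

```bash
python3 - <<'E'
from workcell import *
from h import *
for y in(-215.3,-215.9,-216.4):
    movel([482.8,y,71.6],max_speed=15)
    b=read_state();print(y,b["eef_pos"].round(2),b["ft_force"].round(2),b["torque"].round(2),round(b["time"],2))
    if abs(b["ft_force"][1])<.8:break
movel([482.8,y,70.8],max_speed=10,guard=4)
b=read_state();print(y,b["eef_pos"].round(2),b["ft_force"].round(2),b["torque"].round(2),round(b["time"],2))
E
```

```text
-215.3 [ 482.8  -215.25   71.58] [ 1.   -3.61 -0.05] [-0.8  -0.13 -0.13] 11.2
-215.9 [ 482.79 -215.57   71.55] [ 1.25  0.71 -0.02] [-0.07 -0.13 -0.04] 11.45
-215.9 [ 482.9  -215.64   70.9 ] [-0.02  0.2   4.33] [ 0.08  0.07 -0.  ] 11.7
```

The board is resting on the tips, with the lateral force close to zero. Next I'll release it and look.

```bash
python3 - <<'E'
from workcell import *
from h import *
open_gripper();b=read_state();print(b["eef_pos"].round(2),b["ft_force"].round(2),round(b["time"],2))
movel([482.8,-215.7,150],max_speed=150)
t=shot("top","6");s=shot("side","6")
A=cv2.resize(t["image"][215:290,315:390],(400,400),interpolation=cv2.INTER_CUBIC);B=cv2.resize(s["image"][240:340,195:295],(400,400),interpolation=cv2.INTER_CUBIC)
cv2.imwrite("pics/z6.png",np.hstack([A,B]));print(read_state()["time"])
E
```

```text
[ 482.8  -215.92   70.81] [-0.35  0.69 -0.17] 12.37
13.1417
```

View pics/z6.png

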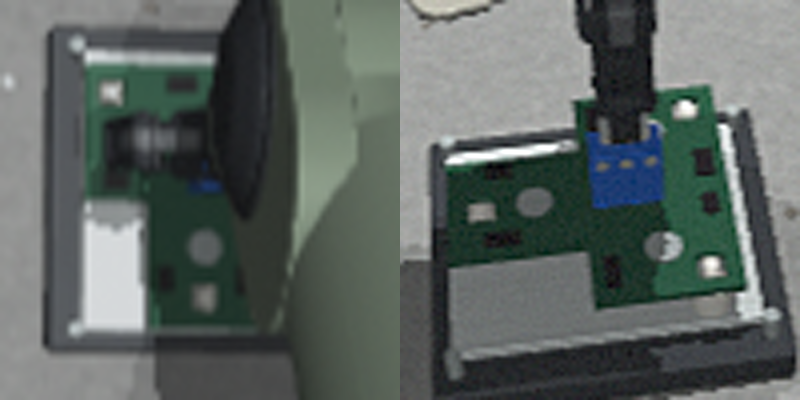

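The board sits on all three tips, visible in the holes at (482,212), (684,108) and (711,266). Next I'll press the pads with shut fingers.

```bash
cat > press.py <<'E'
from workcell import *
from h import *
o=np.array([478.8,-215.55]);th=-.025;c,n=np.cos(th),np.sin(th);Rb=np.array([[c,-n],[n,c]])
def press(i,zend,guard,clear=115):
    q=Rb@PADS[i]+o
    e=read_state()["eef_pos"]
    if e[2]<clear-2: movel([e[0],e[1],clear],max_speed=200)
    movel([*q,clear],frame=Rt(th),max_speed=200)
    movel([*q,70],max_speed=150)
    hit=movel([*q,zend],max_speed=30,guard=guard)
    b=read_state();print(i,hit,b["eef_pos"].round(2),b["ft_force"].round(2),round(b["time"],2))
    return b
E
python3 - <<'E'
from press import *
clamp()
b=press(0,53,22)
shot("side","7");s=cv2.imread("pics/side7.png")
cv2.imwrite("pics/z7.png",cv2.resize(s[230:340,190:300],(550,550),interpolation=cv2.INTER_CUBIC))
E
```

```text
0 True [ 436.28 -214.76   53.91] [-2.18  0.02 12.01] 15.36
```

View pics/z7.png

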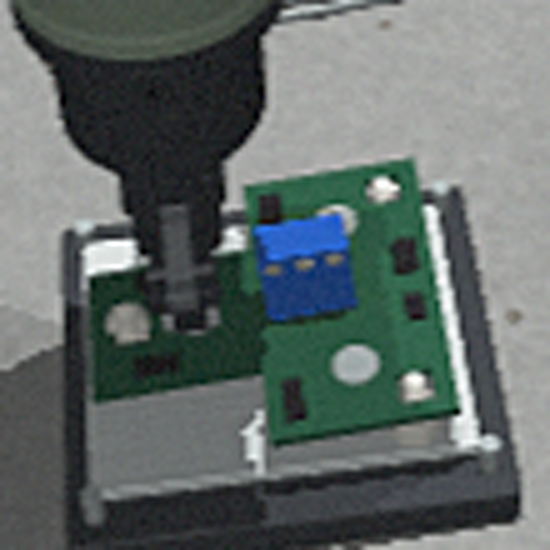

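The tongue end has gone down and the pad reached z=53.9, as expected for a click. Next are pads 1 and 2, then a second round.

```bash
python3 - <<'E'
from press import *
press(1,51,22);press(2,50,22)
press(0,49.8,20);press(1,49.8,20)
press(2,49.8,20)
e=read_state()["eef_pos"];movel([e[0],e[1],115],max_speed=200)
movel([400,-330,200],max_speed=300)
t=shot("top","8");s=shot("side","8")
A=cv2.resize(t["image"][215:290,315:390],(400,400),interpolation=cv2.INTER_CUBIC);B=cv2.resize(s["image"][240:340,195:295],(400,400),interpolation=cv2.INTER_CUBIC)
cv2.imwrite("pics/z8.png",np.hstack([A,B]));print(read_state()["time"])
E
```

```text
1 True [ 498.2  -180.32   52.19] [-2.32 -0.02 14.97] 17.43
2 True [ 495.86 -252.03   50.98] [-3.05  1.02 14.04] 19.49
0 True [ 435.71 -214.46   50.92] [-3.29  1.45 15.64] 21.55
1 True [ 497.58 -179.97   50.96] [-3.89  0.9  14.84] 23.62
2 True [ 495.77 -251.99   50.98] [-3.48  1.35 14.02] 25.68
26.9083
```

View pics/z8.png

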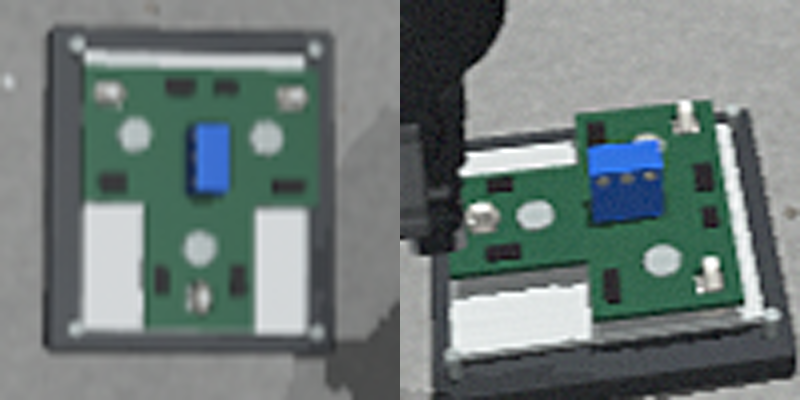

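All three pads bottomed at z≈50.95, which matches home (51). I'll regrip the header and pull up stepwise.

```bash
python3 - <<'E'
from workcell import *
from h import *
R=Rt(-.025);q=[482.8,-215.6]
open_gripper()
movel([*q,135],frame=R,max_speed=300)
movel([*q,60.5],max_speed=120)
pr=lambda m:(lambda b:print(m,b["eef_pos"].round(2),b["ft_force"].round(2),b["finger_gap"].round(1),round(b["time"],2)))(read_state())
pr("pre");clamp();pr("clamp")
for z in(61.5,62.5,63.5,64.5,65.5,66.5):
    movel([*q,z],max_speed=15);pr(z)
    if read_state()["ft_force"][2]<-8.3:break
E
```

```text
Traceback (most recent call last):
AttributeError: 'float' object has no attribute 'round'
```

```bash
python3 - <<'E'
from workcell import *
from h import *
q=[482.8,-215.6]
def pr(m):
    b=read_state();print(m,b["eef_pos"].round(2),b["ft_force"].round(2),round(float(b["finger_gap"]),1),round(b["time"],2))
pr("pre");clamp();pr("clamp")
for z in(61.5,62.5,63.5,64.5,65.5,66.5):
    movel([*q,z],max_speed=15);pr(z)
    if read_state()["ft_force"][2]<-8.3:break
E
```

```text
pre [ 483.01 -215.94   61.09] [ 0.58 -0.64  0.76] 85.8 29.12
clamp [ 482.92 -215.7    60.79] [-1.11 -0.03  6.35] 16.9 29.75
61.5 [ 482.76 -215.6    61.48] [-0.37 -0.05 -0.99] 17.1 30.0
62.5 [ 482.82 -215.6    62.53] [ 0.8  -0.18 -0.93] 17.4 30.25
63.5 [ 482.7  -215.56   63.36] [ 1.22 -0.76 -6.67] 17.0 30.5
64.5 [ 482.7  -215.54   64.44] [ 0.97 -0.32 -8.43] 17.6 30.75
```

The nest lifted off at about z=63.2, so a 5 mm rise corresponds to TCP z≈68.2.

```bash
python3 - <<'E'
from workcell import *
from h import *
q=[482.8,-215.6]
def pr(m):
    b=read_state();print(m,b["eef_pos"].round(2),b["ft_force"].round(2),round(float(b["finger_gap"]),1),round(b["time"],2))
for z in(66,67.2,68.2):
    movel([*q,z],max_speed=15);pr(z)
wait(.3);pr("w");s=shot("side","9");wait(1);pr("w")
t=dict(np.load("side8.npz"))
B=[cv2.resize(i["image"][240:350,195:295],(400,440),interpolation=cv2.INTER_CUBIC) for i in(t,s)]
cv2.imwrite("pics/z9.png",np.hstack(B))
E
```

```text
66 [ 482.66 -215.53   66.  ] [ 0.51  0.27 -7.31] 17.0 31.0
67.2 [ 482.68 -215.53   67.18] [ 0.12  0.93 -9.09] 17.2 31.25
68.2 [ 482.69 -215.55   68.18] [-1.13  0.13 -9.35] 17.1 31.5
w [ 482.69 -215.57   68.16] [-1.39  1.59 -8.61] 17.3 31.8
w [ 482.75 -215.61   68.18] [-2.46  0.64 -9.04] 17.4 32.85
```

View pics/z9.png

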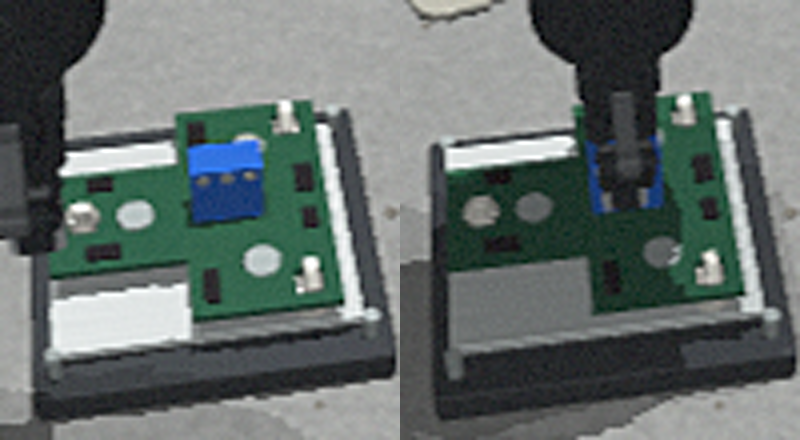

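The plate and posts have risen with the board, and the force of 9 N matches a rise of about 4.5 to 5 mm. I'll lower, release and check.

```bash
python3 - <<'E'
from workcell import *
from h import *
q=[482.8,-215.6]
def pr(m):
    b=read_state();print(m,b["eef_pos"].round(2),b["ft_force"].round(2),round(float(b["finger_gap"]),1),round(b["time"],2))
movel([*q,61.5],max_speed=20);pr(1)
movel([*q,60],max_speed=10,guard=6);pr(2)
open_gripper();pr(3)
movel([*q,135],max_speed=150)
from press import press
clamp()
for i in(0,1,2):press(i,49.9,12)
e=read_state()["eef_pos"];movel([e[0],e[1],115],max_speed=200)
movel([400,-380,220],max_speed=300)
t=shot("top","10");s=shot("side","10")
A=cv2.resize(t["image"],None,fx=.7,fy=.7,interpolation=cv2.INTER_AREA);B=cv2.resize(s["image"][240:340,195:295],(294,294),interpolation=cv2.INTER_CUBIC)
cv2.imwrite("pics/z10.png",np.hstack([A,B]));pr("end")
a=np.load("top8.npz")["image"];b0=np.load("top0.npz")["image"]
x=t["image"]
d=cv2.absdiff(b0,x).max(2);d[:,395:]=0;k,l,st,ce=cv2.connectedComponentsWithStats((d>40).astype(np.uint8));print([st[i].tolist() for i in range(1,k) if st[i,4]>15])
sa=np.load("side8.npz")["image"]
for u in(1,):
  g=cv2.absdiff(sa[255:345,240:300],s["image"][255:345,240:300]).max(2);print("home diff px",(g>40).sum())
E
```

```text
1 [ 483.3  -215.73   61.74] [ 0.56  0.15 -1.33] 17.3 33.33
2 [ 483.3  -215.77   60.78] [-1.37  0.69  8.96] 17.1 33.54
3 [ 482.68 -215.57   60.06] [ 0.63 -0.03 -0.11] 85.4 34.21
0 True [ 435.7  -214.46   50.95] [-2.94  0.9  14.79] 37.11
1 True [ 497.53 -179.99   50.97] [-2.14  0.38 12.95] 39.17
2 True [ 495.75 -251.97   50.99] [-2.97  0.41 13.01] 41.23
end [ 400.55 -378.51  218.87] [0.59 0.69 0.61] 0.0 42.59
[[180, 214, 47, 53, 1429], [330, 227, 43, 51, 1519], [393, 280, 2, 8, 16], [324, 305, 71, 94, 851], [311, 397, 12, 4, 20], [286, 412, 6, 8, 27]]
home diff px 63
```

View pics/z10.png

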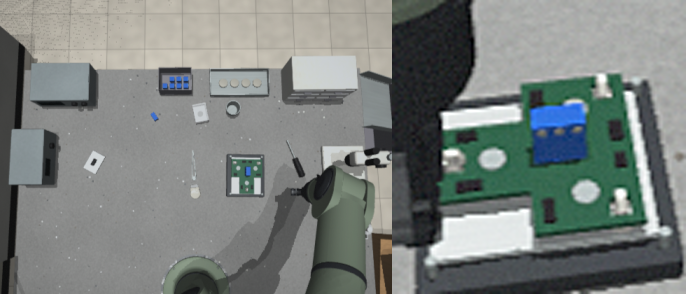

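```bash
python3 -c "
from workcell import *
print(read_state()['ft_force']);finish_job()"
```

```text
[0.59372131 0.68897677 0.60881694]
the job is handed in; nothing more can be done
```

I mounted the board on the three posts, pressed it home, proved it held with the pull, and handed the job in at about 43 s.

- **Placing:** I gripped the board by its header and set it on the post tips. One side force showed a sideways misfit of about 1 mm, which I corrected before letting go. The side view then showed all three tips in their holes.
- **Pressing:** I pressed each pad twice with shut fingers. In the second round all three pads stopped at z ≈ 50.95 mm; fully home is 51.
- **Pull test:** The nest came off its seat at about z = 63.2 and I raised it to 68.2. That is a rise of about 4 to 5 mm, judging from the tool travel and a 9 N pull. I held it for 1.35 s, and the side picture showed the plate and posts lifted with the board.
- **Final checks:** After lowering and letting go, I pressed all three pads again. They stopped at 50.95–50.99 mm, so the board is home. The first and last top pictures show no change at the other objects left of column 395. The driver was outside that comparison, but it shows no obvious change in the last picture. The arm is clear, with no contact force.

**Disagreements:** The top and side cameras differed by about 3 mm in y throughout, so I relied on relative measurements and contact forces. The pull force alone suggests a rise nearer 4 mm, while tool travel gives 5 mm; both are inside the 3–10 mm window.

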